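Find the full tin by its heft and lay it in the sloping rack

TASK

Three identical closed tins stand in the dark wooden caddy; one is full, the other two are nearly empty. Find the full one by feeling its weight and lay it gently on its side in the free place of the sloping rack, lid uphill and foot right up against the lip at the bottom of the slope. The two empties stay standing in the caddy for refilling; leave the other things on the board as they are, and let go of everything at the end.

Things in the scene. Friction and masses are not known exactly. Their poses are not given: they have to be found in the camera images.
- tin_a: one of three outwardly identical closed tins; any may be the full one. Straight cylinder 50 mm wide, 105 mm tall, green with a white band and a steel lid (top 25 mm); bears a firm grip anywhere. Origin: centre of its underside; z along its axis to the lid. Starts upright in a cell of the caddy, lid 111 mm above the caddy's underside
- tin_b: as tin_a: identical from outside, 50 mm wide, 105 mm tall
- tin_c: as tin_a: identical from outside, 50 mm wide, 105 mm tall. Weights: the full tin 0.37 to 0.47 kg, each nearly empty one 0.12 to 0.16 kg; which is which changes from start to start
- tin_a_lid (a point): centre of the top of tin_a's lid
- tin_b_lid (a point): centre of the top of tin_b's lid
- tin_c_lid (a point): centre of the top of tin_c's lid
- caddy: fixed dark wooden caddy 214 mm long (its x), 74 mm wide (y). Origin: centre of its underside, on the board; z up. Three 60 mm square cells in a row at x = -67, 0, +67 mm, floor 6 mm up; long sides 58 mm high, end boards 118 mm. The tins stand out above the long sides: take them from above, fingers closing along the caddy's y (along x there is no room)
- rack: fixed wooden rack 219 mm wide (its y), 150 mm deep (x), sloping 25 degrees down to its own -x, where a lip runs along, 16 mm above the slope; side rails 14 mm above it. Origin: centre of its underside, on the board; z up. Two cradles of dowels: a spice jar lies in the one at y = +50 mm, the one at y = -50 mm is free. Highest point 102 mm
- lane: the free cradle of the rack. Origin on the slope at the lip's inner face, mid-cradle; x up the slope, y to the rack's left, z square to the slope. Two 8 mm dowels at y = -16 and +16 mm, to x = 148 mm: a tin in the cradle has its axis at y = 0, z = 28 mm, and meets the lip when its underside's centre is at x = 0. A tin laid higher up stays there: friction stops it sliding
- board: fixed wooden stove-cover board over the burners, 475 mm (x) by 720 mm (y), on which the caddy, the rack and some kitchen things stand. Origin: centre of its underside; its top is 42 mm above that, at height 0.042 m. The strip between caddy and rack (around y = -0.04 m) is clear
- spice_jar: 44 mm wide, 108 mm long glass spice jar with a red cap lying in the rack's other place, foot at the lip; to be left there. Origin: centre of its underside
- mug: grey and white mug 91 mm tall at the back of the board; origin at the centre of its underside; to be left alone
- mill: wooden pepper mill 160 mm tall at the back of the board; origin at the centre of its underside; to be left alone
- lemon: lemon 78 mm long lying at the back of the board; origin at the centre of its underside; to be left alone
- garlic: head of garlic 60 mm wide at the back of the board; origin at the centre of its underside; to be left alone
- teaspoon: teaspoon 130 mm long lying on the board; origin near its middle; to be left alone
Things that resemble listed ones, but are neither listed nor needed, are in the scene too. Leave any blue look-alike of the tin_b alone.

How it is judged:
By the outcome, as a careful person would: the job done as asked, in the order asked, and still so for the second after the job is handed in, with the robot touching nothing.
It also fails if it takes over 64 s, if anything falls off the work surface, if the arm or the gripper's body presses on something with over 40 N, if the wrist force passes 120 N, or if a joint passes its speed limit or range.

ROBOT

A 6-joint arm with a two-finger parallel gripper is mounted at the origin on a cart in front of the work surface, level with it; the furniture and walls round the work are solid. World frame = base frame: x ahead of the robot, y to its left, z up, the work surface at z = 0. Lengths are in mm, angles in rad, forces in N, time in s.
With the tool pointing down it reaches from about 275 to 875 mm from the base axis. Payload 12.5 kg.
Tool frame: the origin (TCP) lies at the very end of the fingers, on their centre line; the grasp point (between the pads) lies 19 mm behind it (ctrl.grip_depth is the distance from the TCP to the grasp point, in mm); z points along the fingers, y is the line along which they close (so a half turn about z gives the same grasp; the last joint's range is limited). The gripper opens to 85 mm and grips with 20 to 120 N. Pads are 22 mm wide; open, the fingers measure 114 mm over their backs; the gripper's body (76 mm by 85 mm) begins 54 mm behind the grasp point. The pads swing forward as they close: fully open they stand 13 mm farther back than shut.
Start: joints at [1.157, 0.351, 1.652, -0, 1.139, -0.085], TCP at [177.567, 520.533, 231.29] pointing down, gripper open.
Joint ranges: [-2.75, 2.75], [-0.79, 2.1], [0.01, 2.65], [-1.57, 4.71], [0.07, 3.14], [-2.87, 2.87]. Speed limits (rad/s): [2.22, 2.22, 2.79, 3.14, 3.14, 3.14].

INTERFACE

Orientations are given as a rotation vector (axis times angle).
In Python, from cell import ctrl gives the robot as it stands.
- The arm moves only by the tool carry_out, never from a script. Its argument "deltas" is one flat list of numbers, 6 for each row, row after row: the shift along the tool's x, y, z in units of 30 mm (1.0 is 30 mm), then the turn, a rotation vector about the tool's x, y, z in units of 5 degrees (1.0 is 5 degrees). In form: [tx, ty, tz, wx, wy, wz, tx, ty, tz, wx, wy, wz, ...]. A call has 1 to 12 rows; each row shifts and turns the commanded pose from where the row before left it, along the tool's axes as they then stand; what a row does not reach is not made up. A row lasts 1/12 s, in which the tool goes at most 41.7 mm and 7.16 degrees, less where a joint would pass 70% of its speed; a pose out of reach is approached as far as the arm can. A call is refused whole if a number of a shift passes 1 or a number of a turn 1, either way. A call with a gripper value outside its range is refused whole. "grip" is the finger opening in mm, from 0 to 85.4, set as the call begins (left out, the last holds). The fingers move at their own pace and stop on an object; "newtons" is the grip in N (left out, the last holds). Time passes only in rows, so rows that do not move let the fingers close. It gives the time, the measured TCP pose, the force, the opening and the grip force at its end, in the units of the state.
- ctrl.sense(): the state, without advancing time (a new reading comes with each control period).
- ctrl.snapshot(name): name is "side" or "top"; returns (picture, depth): 400x640x3 uint8, red, green, blue; 400x640 float32, mm along the optical axis (not along the pixel's ray), 0 where there is no reading.
- ctrl.camera_params(name): a dict with "mtx" (3x3 intrinsics, pixels), "R" (3x3) and "t" (3): a world point X has camera coordinates R X + t. Camera axes: x right, y down, z forward; pixel columns grow to the right and rows downward; lengths in mm; the calibration is good to about 2 mm. A picture is of the moment at which its call begins. camera_params takes no time and is no camera call.
- ctrl.hand_in(): hands the job in; it is judged then, once.
The state is a dict: "time": time; "joint_pos": joint angles; "dq": joint speeds; "joint_torque": joint torques, N m; "eef_pos": TCP position; "tcp_rot": TCP orientation; "contact_force": force on the tool from outside, world axes, zero at the start; "moment": the same for the moment, N m; "finger_gap": finger opening in mm; "gripper_force": force on a finger pad.
Only numpy, scipy, OpenCV 4.12 (cv2) and the standard library are available. Lean on these libraries where they do the work, as an engineer would, in place of code of your own. Each camera call takes 0.05 s, during which the arm holds its last target. There are 200 camera calls.

## Working session

There is one attempt and no reset: what is moved stays moved. The work goes in short steps, Python scripts to look and compute and a tool call to move; the robot and the scene stay as the last step left them, time stands still between calls to the robot, and variables do not carry over. Pictures are saved under pics/ and viewed, at most 10 in all, crops included, and the job is handed in when it is done.

Besides the shell and the picture viewer there is one more tool, called as name(argument=value, ...), one argument or row to a line, values as JSON. carry_out: Moves the arm, as the interface text tells. Its arguments: {"type":"object","properties":{"deltas":{"type":"array"},"grip":{"type":"number"},"newtons":{"type":"number"}},"required":["deltas"]}

```bash
mkdir -p pics; ls; python3 - <<'E'
from cell import ctrl
import cv2,numpy as np
for n in("top","side"):
    p,d=ctrl.snapshot(n); cv2.imwrite(f"pics/{n}0.png",p[...,::-1]); np.save(f"pics/{n}0.npy",d)
    c=ctrl.camera_params(n); print(n,np.round(c["mtx"],1).tolist(),np.round(c["R"],3).tolist(),np.round(c["t"],1))
s=ctrl.sense();print(s, ctrl.grip_depth)
E
```

```text
pics
top [[423.3, 0.0, 317.4], [0.0, 423.3, 205.0], [0.0, 0.0, 1.0]] [[-0.002, -1.0, -0.021], [-0.982, 0.006, -0.191], [0.191, 0.02, -0.981]] [ -98.6  550.1 1034.4]
side [[408.5, 0.0, 320.2], [0.0, 408.5, 200.1], [0.0, 0.0, 1.0]] [[-0.997, -0.075, 0.002], [-0.05, 0.649, -0.759], [0.056, -0.757, -0.651]] [ 552.8  206.3 1167.1]
{'time': 0.1, 'joint_pos': array([ 1.15739528e+00,  3.51186264e-01,  1.65232603e+00, -1.41286243e-05,
        1.13909892e+00, -8.46190679e-02]), 'dq': array([ 1.67444465e-03, -2.39037949e-03,  8.69711018e-05, -2.12828557e-03,
       -1.25126665e-03, -8.68023936e-04]), 'joint_torque': array([ 4.51030073e-04, -5.06833720e+01, -2.91875464e+01, -5.86341821e-05,
        2.66764437e-03, -1.76641208e-05]), 'eef_pos': array([177.46507397, 520.28469296, 230.82306481]), 'tcp_rot': array([-5.14078268e-01, -3.09900411e+00,  1.55544730e-03]), 'contact_force': array([0.02295771, 0.6019894 , 0.16362884]), 'moment': array([-0.01309189, -0.00642857, -0.01223497]), 'gripper_force': 0.0, 'finger_gap': 85.50151203100883} 18.700000000000003
```

View pics/top0.png

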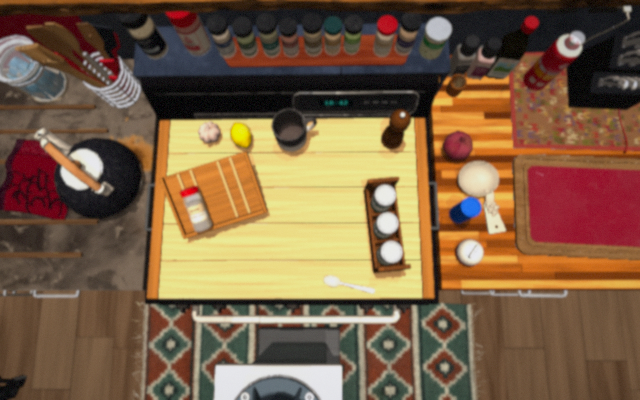

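View pics/side0.png

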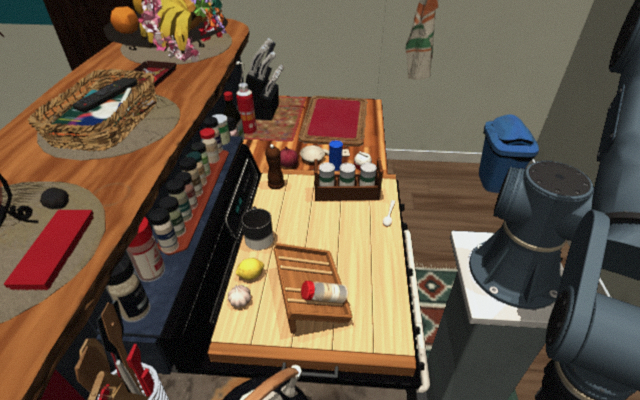

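The top view shows three white-lidded tins in the dark caddy at about (384,196), (387,223) and (391,252). The rack is at (165–268, 153–238), with the spice jar at (195,208), red cap uphill, and the free cradle to its right. The blue look-alike is off the board at (465,208). The caddy tins fit the description. Next I'll enlarge the crops to confirm them and measure.

```bash
cat > h.py <<'E'
import numpy as np,cv2
from cell import ctrl
from scipy.spatial.transform import Rotation as Ro
def cloud(n,d):
    c=ctrl.camera_params(n);K=c["mtx"]
    v,u=np.mgrid[0:d.shape[0],0:d.shape[1]]
    P=np.stack([(u-K[0,2])/K[0,0]*d,(v-K[1,2])/K[1,1]*d,d],-1)
    return (P-c["t"])@c["R"]
def proj(n,X):
    c=ctrl.camera_params(n);q=(np.atleast_2d(X)@c["R"].T+c["t"])@c["mtx"].T
    return q[:,:2]/q[:,2:]
E
python3 - <<'E'
from h import *
im=cv2.imread("pics/top0.png")
a=cv2.resize(im[140:250,150:280],None,fx=3,fy=3,interpolation=cv2.INTER_CUBIC)
b=cv2.resize(im[168:278,350:440],None,fx=3,fy=3,interpolation=cv2.INTER_CUBIC)
cv2.imwrite("pics/crop0.png",np.hstack([a,b]))
for n in("top","side"):
    W=cloud(n,np.load(f"pics/{n}0.npy")); np.save(f"pics/{n}W.npy",W)
    z=W[...,2]
    # tin lids at z=42+111=153
    m=((abs(z-153)<6)&(W[...,0]>200)&(W[...,0]<700)&(W[...,1]<-100)&(W[...,1]>-400)).astype(np.uint8)
    k,l,st,ce=cv2.connectedComponentsWithStats(m)
    for i in range(1,k):
        if st[i,4]>20: 
            p=W[l==i];print(n,"lid",st[i,4],ce[i].round(1),np.median(p,0).round(1),p.min(0).round(0),p.max(0).round(0))
    # rack points
    m=(z>50)&(z<160)&(W[...,0]>300)&(W[...,0]<620)&(W[...,1]>0)&(W[...,1]<340)
    p=W[m]; 
    g=np.random.default_rng(0);best=0
    for _ in range(500):
        q=p[g.choice(len(p),3,False)];nn=np.cross(q[1]-q[0],q[2]-q[0]);L=np.linalg.norm(nn)
        if L<100:continue
        nn/=L;nn*=np.sign(nn[2]);e=abs((p-q[0])@nn)<3
        if e.sum()>best:best=e.sum();B=e
    q=p[B];c=q.mean(0);nn=np.linalg.svd(q-c,full_matrices=False)[2][2];nn*=np.sign(nn[2])
    print(n,"rack",len(p),best,c.round(1),nn.round(3),"slope",np.degrees(np.arccos(nn[2])),"downhill yaw",np.degrees(np.arctan2(nn[1],nn[0])))
    print(cv2.minAreaRect(q[:,:2].astype(np.float32)), cv2.minAreaRect(p[:,:2].astype(np.float32)))
    print("board z",np.median(z[(abs(W[...,0]-400)<40)&(abs(W[...,1]+40)<30)]))
E
```

```text
top lid 106 [381.8 180. ] [ 587.7 -254.3  157.2] [ 581. -292.  147.] [ 598. -219.  159.]
top lid 349 [385.  194.2] [ 555.4 -260.4  151.4] [ 531. -284.  147.] [ 580. -237.  157.]
top lid 354 [387.4 222.1] [ 489.6 -263.3  151.3] [ 466. -288.  147.] [ 513. -240.  158.]
top lid 374 [391.2 250.9] [ 423.1 -269.7  151.3] [ 400. -295.  147.] [ 448. -247.  156.]
top lid 92 [392.2 267.5] [ 384.6 -267.8  157.7] [ 380. -308.  153.] [ 393. -238.  159.]
top rack 5040 2611 [567.2 153.8  96.5] [-0.401 -0.131  0.906] slope 24.983356580387067 downhill yaw -161.89430368997122
((574.1251220703125, 153.1611328125), (138.40626525878906, 216.074951171875), 18.209964752197266) ((565.964111328125, 151.5457000732422), (155.33087158203125, 221.13743591308594), 16.707836151123047)
board z 41.694811479624406
side lid 49 [379.8 166.8] [ 385.9 -268.9  156.1] [ 377. -310.  147.] [ 393. -234.  159.]
side lid 44 [315.6 167.2] [ 587.3 -253.8  157.3] [ 581. -287.  149.] [ 596. -217.  159.]
side lid 125 [327.  167.7] [ 552.3 -257.1  150.4] [ 530. -286.  147.] [ 578. -234.  155.]
side lid 126 [347.5 168. ] [ 487.5 -261.4  150.4] [ 464. -288.  147.] [ 511. -236.  155.]
side lid 126 [368.5 167.6] [ 421.1 -268.   150.4] [ 397. -296.  147.] [ 445. -242.  155.]
side rack 4005 1753 [567.6 162.9  98.5] [-0.4   -0.13   0.907] slope 24.883889316952413 downhill yaw -161.9734258755287
((569.2938842773438, 159.0251922607422), (144.815185546875, 216.77293395996094), 19.574066162109375) ((565.7357177734375, 153.7548065185547), (154.4700164794922, 223.44757080078125), 18.022483825683594)
board z 41.03428673735773
```

View pics/crop0.png

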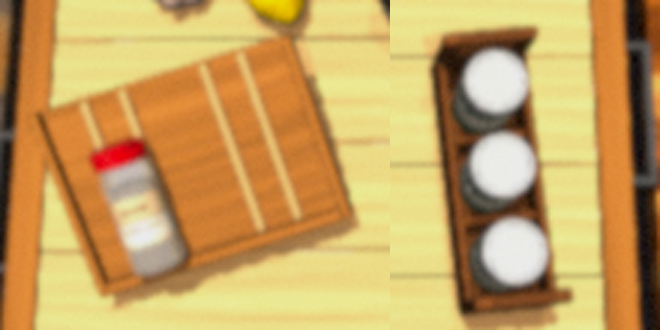

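The crop confirms three identical tins with pale lids in the caddy, and the free cradle marked by light dowels at crop (205–262, 65–230) and (240–298, 55–220). The lip is on the side nearest the robot. Next I'll get the precise lane frame.

```bash
python3 - <<'E'
from h import *
for n in("top","side"):
    W=np.load(f"pics/{n}W.npy");z=W[...,2]
    m=(z>44)&(z<175)&(W[...,0]>440)&(W[...,0]<680)&(W[...,1]>20)&(W[...,1]<300)
    p=W[m]
    yaw=np.radians(18.05);s=np.radians(25)
    ux=np.array([np.cos(yaw)*np.cos(s),np.sin(yaw)*np.cos(s),np.sin(s)]);uy=np.array([-np.sin(yaw),np.cos(yaw),0]);uz=np.cross(ux,uy)
    C=np.array([566,152.5,42.])
    L=(p-C)@np.stack([ux,uy,uz],1)
    sl=(abs(L[:,0]-30)<50)
    # slope level: strip y in -95..-75 and strip between dowels
    for a,b in((-95,-75),(-60,-40),(-20,10)):
        k=(L[:,1]>a)&(L[:,1]<b)&(abs(L[:,0]-25)<45);print(n,a,b,"slope z",np.median(L[k,2]).round(1),np.polyfit(L[k,0],L[k,2],1).round(3))
    k0=np.median(L[(L[:,1]>-20)&(L[:,1]<10)&(abs(L[:,0]-25)<45),2])
    k=abs(L[:,0]-30)<35
    print("y prof",[(y,np.median(L[k&(abs(L[:,1]-y)<1.5),2]-k0).round(1)) for y in range(-114,0,4)])
    k=(L[:,1]>-90)&(L[:,1]<0)
    print("x prof",[(x,np.percentile(L[k&(abs(L[:,0]-x)<1.5),2]-k0,[50,90]).round(1).tolist()) for x in range(-75,-20,3) if (k&(abs(L[:,0]-x)<1.5)).any()],"xmax",L[k&(L[:,2]>k0-5),0].max())
    # plan extents
    R=np.stack([[np.cos(yaw),np.sin(yaw)],[-np.sin(yaw),np.cos(yaw)]],1);q=(p[:,:2]-C[:2])@R
    print("plan",np.percentile(q,[.3,99.7],0).round(1).tolist())
# dowel pixels read in top crop -> plane 8 above slope; slope from C
c=ctrl.camera_params("top")
E
```

```text
top -95 -75 slope z 48.5 [ 0.    48.449]
top -60 -40 slope z 49.0 [-1.0000e-03  4.8881e+01]
top -20 10 slope z 48.6 [2.0000e-03 4.8448e+01]
y prof [(-114, np.float64(-57.7)), (-110, np.float64(11.3)), (-106, np.float64(14.0)), (-102, np.float64(12.5)), (-98, np.float64(0.3)), (-94, np.float64(-0.5)), (-90, np.float64(0.3)), (-86, np.float64(0.3)), (-82, np.float64(0.3)), (-78, np.float64(0.1)), (-74, np.float64(0.5)), (-70, np.float64(4.6)), (-66, np.float64(7.8)), (-62, np.float64(2.1)), (-58, np.float64(-0.4)), (-54, np.float64(0.8)), (-50, np.float64(0.2)), (-46, np.float64(1.0)), (-42, np.float64(-0.5)), (-38, np.float64(5.5)), (-34, np.float64(7.8)), (-30, np.float64(1.0)), (-26, np.float64(-0.1)), (-22, np.float64(0.0)), (-18, np.float64(-0.6)), (-14, np.float64(-0.0)), (-10, np.float64(0.7)), (-6, np.float64(0.3)), (-2, np.float64(0.4))]
x prof [(-75, [-10.3, -9.9]), (-72, [-12.6, -12.6]), (-69, [-12.7, -9.9]), (-66, [-15.2, -14.2]), (-63, [-14.8, -14.1]), (-54, [14.6, 14.8]), (-51, [15.6, 18.9]), (-48, [16.4, 18.2]), (-45, [14.4, 17.3]), (-42, [1.5, 10.5]), (-39, [0.9, 6.2]),
[... 727 characters left out ...]
4(0.2)), (-50, np.float64(-0.4)), (-46, np.float64(0.5)), (-42, np.float64(0.6)), (-38, np.float64(5.8)), (-34, np.float64(6.9)), (-30, np.float64(4.6)), (-26, np.float64(0.0)), (-22, np.float64(0.1)), (-18, np.float64(-0.1)), (-14, np.float64(-0.2)), (-10, np.float64(-0.5)), (-6, np.float64(-0.1)), (-2, np.float64(0.5))]
x prof [(-57, [13.8, 13.8]), (-54, [15.6, 16.2]), (-51, [16.5, 18.0]), (-48, [12.9, 17.1]), (-45, [6.6, 15.2]), (-42, [0.6, 5.3]), (-39, [1.3, 7.6]), (-36, [1.0, 3.8]), (-33, [0.7, 5.8]), (-30, [-0.0, 7.3]), (-27, [0.8, 7.0]), (-24, [0.8, 7.2]), (-21, [1.0, 7.3])] xmax 105.33099767933568
plan [[-120.3, -107.1], [115.1, 148.6]]
  return _methods._mean(a, axis=axis, dtype=dtype,
  ret = ret.dtype.type(ret / rcount)
```

```bash
cat >> h.py <<'E'
yaw=np.radians(18.05);sl=np.radians(25)
ux=np.array([np.cos(yaw)*np.cos(sl),np.sin(yaw)*np.cos(sl),np.sin(sl)]);uy=np.array([-np.sin(yaw),np.cos(yaw),0]);uz=np.cross(ux,uy)
lane=np.array([566,152.5,42.])-43.5*ux-50.5*uy+48.7*uz
def toolR(yyaw,tilt):
    # tool y at world angle yyaw (deg), z = down tilted 'tilt' deg towards tool x
    a=np.radians(yyaw);y=np.array([np.cos(a),np.sin(a),0]);z=np.array([0,0,-1.]);x=np.cross(y,z)
    return Ro.from_matrix(np.stack([x,y,z],1))*Ro.from_euler('y',tilt,degrees=True)
def go(p,R):
    s=ctrl.sense();R0=Ro.from_rotvec(s["tcp_rot"])
    print("t",round(s["time"],2),"at",s["eef_pos"].round(1),"F",s["contact_force"].round(2),"gap",round(s["finger_gap"],1),"q",np.round(s["joint_pos"],2))
    print("shift units",(R0.inv().apply(np.array(p)-s["eef_pos"])/30).round(3),"turn units",(np.degrees((R0.inv()*R).as_rotvec())/5).round(3), "shift in target frame",(R.inv().apply(np.array(p)-s["eef_pos"])/30).round(3))
E
python3 - <<'E'
from h import *
print(lane)
R=toolR(-86,0); print(R.as_matrix().round(2), toolR(-86,60).as_matrix()[:,2])
go([422,-269,230],R)
E
```

```text
[524.59446794  85.89264516  67.75329484]
[[ 1.    0.07  0.  ]
 [ 0.07 -1.    0.  ]
 [ 0.    0.   -1.  ]] [ 0.86391581  0.06041088 -0.5       ]
t 0.1 at [177.5 520.3 230.8] F [0.02 0.6  0.16] gap 85.5 q [ 1.16  0.35  1.65 -0.    1.14 -0.08]
shift units [-16.21  -22.268   0.049] turn units [-4.0000e-03  1.6000e-02  3.1433e+01] shift in target frame [ 6.296 26.814  0.027]
```

carry_out(
  deltas=[-0.58,-0.8,0,0,0,0,-0.58,-0.8,0,0,0,0,-0.58,-0.8,0,0,0,0,-0.58,-0.8,0,0,0,0,-0.58,-0.8,0,0,0,0,-0.58,-0.8,0,0,0,0,-0.58,-0.8,0,0,0,0,-0.58,-0.8,0,0,0,0,-0.58,-0.8,0,0,0,0,-0.58,-0.8,0,0,0,0,-0.58,-0.8,0,0,0,0,-0.58,-0.8,0,0,0,0],
)

```text
time: 1.1
eef_pos: [282.1, 179.2, 231.2]
tcp_rot: [-0.514, -3.099, 0.0]
contact_force: [0.6, -0.1, 0.5]
finger_gap: 85.5
gripper_force: 0.0
```

carry_out(
  deltas=[-0.58,-0.8,0,0,0,0,-0.58,-0.8,0,0,0,0,-0.58,-0.8,0,0,0,0,-0.58,-0.8,0,0,0,0,-0.58,-0.8,0,0,0,0,-0.58,-0.8,0,0,0,0,-0.58,-0.8,0,0,0,0,-0.58,-0.8,0,0,0,0,-0.58,-0.8,0,0,0,0,-0.58,-0.8,0,0,0,0,-0.58,-0.8,0,0,0,0,-0.58,-0.8,0,0,0,0],
)

```text
time: 2.1
eef_pos: [386.8, -161.0, 231.1]
tcp_rot: [-0.515, -3.099, -0.0]
contact_force: [1.1, 1.3, 0.5]
finger_gap: 85.4
gripper_force: 0.0
```

carry_out(
  deltas=[-0.58,-0.8,0,0,0,0,-0.58,-0.8,0,0,0,0,-0.58,-0.8,0,0,0,0,-0.55,-0.67,0,0,0,0,0,0,0,0,0,1,0,0,0,0,0,1,0,0,0,0,0,1,0,0,0,0,0,1,0,0,0,0,0,1,0,0,0,0,0,1,0,0,0,0,0,1,0,0,0,0,0,1],
)

```text
time: 3.1
eef_pos: [421.9, -268.7, 231.0]
tcp_rot: [-1.549, -2.733, -0.0]
contact_force: [-0.4, -0.7, 0.4]
finger_gap: 85.7
gripper_force: 0.0
```

carry_out(
  deltas=[0,0,0,0,0,1,0,0,0,0,0,1,0,0,0,0,0,1,0,0,0,0,0,1,0,0,0,0,0,1,0,0,0,0,0,1,0,0,0,0,0,1,0,0,0,0,0,1,0,0,0,0,0,1,0,0,0,0,0,1,0,0,0,0,0,1,0,0,0,0,0,1],
)

```text
time: 4.1
eef_pos: [421.9, -268.7, 231.0]
tcp_rot: [-2.708, -1.592, 0.0]
contact_force: [-0.1, 0.3, -0.2]
finger_gap: 85.0
gripper_force: 0.0
```

carry_out(
  deltas=[0,0,0,0,0,1,0,0,0,0,0,1,0,0,0,0,0,1,0,0,0,0,0,1,0,0,0,0,0,1,0,0,0,0,0,1,0,0,0,0,0,1,0,0,0,0,0,1,0,0,0,0,0,1,0,0,0,0,0,1,0,0,0,0,0,1,0,0,0,0,0,0.43],
)

```text
time: 5.1
eef_pos: [421.9, -268.7, 231.0]
tcp_rot: [-3.14, -0.102, 0.001]
contact_force: [0.2, -0.2, 0.5]
finger_gap: 85.5
gripper_force: 0.0
```

```bash
python3 - <<'E'
from h import *
go([422,-269,106],toolR(-86,0))
E
```

```text
t 5.1 at [ 421.9 -268.7  231. ] F [ 0.23 -0.18  0.54] gap 85.5 q [-0.66  0.26  1.78 -0.    1.1   0.85]
shift units [3.000e-03 1.100e-02 4.168e+00] turn units [-0.004  0.005 -0.055] shift in target frame [1.000e-03 1.000e-02 4.168e+00]
```

carry_out(
  deltas=[0,0,0.7,0,0,0,0,0,0.7,0,0,0,0,0,0.7,0,0,0,0,0,0.7,0,0,0,0,0,0.6,0,0,0,0,0,0.4,0,0,0,0,0,0.25,0,0,0,0,0,0.12,0,0,0,0,0,0,0,0,0],
)

```text
time: 5.85
eef_pos: [421.9, -268.7, 105.8]
tcp_rot: [-3.139, -0.11, 0.001]
contact_force: [0.3, -0.1, 0.2]
finger_gap: 85.7
gripper_force: 0.0
```

carry_out(
  deltas=[0,0,0,0,0,0,0,0,0,0,0,0,0,0,0,0,0,0,0,0,0,0,0,0,0,0,0,0,0,0,0,0,0,0,0,0,0,0,0,0,0,0,0,0,0,0,0,0],
  grip=40,
  newtons=40,
)

```text
time: 6.52
eef_pos: [422.5, -269.2, 107.0]
tcp_rot: [3.139, 0.11, 0.002]
contact_force: [-1.0, 0.5, 6.7]
finger_gap: 48.7
gripper_force: 40.5
```

carry_out(
  deltas=[0,0,-0.2,0,0,0,0,0,-0.3,0,0,0,0,0,-0.3,0,0,0,0,0,-0.2,0,0,0,0,0,0,0,0,0,0,0,0,0,0,0],
)

```text
time: 7.02
eef_pos: [422.2, -268.9, 136.6]
tcp_rot: [3.139, 0.11, 0.001]
contact_force: [-0.4, 0.1, -4.0]
finger_gap: 49.2
gripper_force: 42.2
```

carry_out(
  deltas=[0,0,0,0,0,0,0,0,0,0,0,0],
)

```text
time: 7.18
eef_pos: [421.9, -268.6, 135.8]
tcp_rot: [-3.139, -0.11, 0.001]
contact_force: [-0.4, -0.2, -3.9]
finger_gap: 49.0
gripper_force: 42.2
```

carry_out(
  deltas=[0,0,0,0,0,0,0,0,0,0,0,0],
)

```text
time: 7.35
eef_pos: [422.0, -268.7, 135.9]
tcp_rot: [-3.139, -0.11, 0.001]
contact_force: [-0.0, -0.9, -3.6]
finger_gap: 48.8
gripper_force: 42.2
```

The near tin weighs about 3.8 N (0.39 kg), so it is the full one. I'll move it to the clear strip so I can regrasp it at a slant.

carry_out(
  deltas=[0,0,-0.5,0,0,0,0,0,-0.8,0,0,0,0,0,-0.8,0,0,0,0,0,-0.6,0,0,0,0,0,-0.3,0,0,0,0.15,-0.3,0,0,0,0,0.31,-0.64,0,0,0,0,0.4,-0.8,0,0,0,0,0.4,-0.8,0,0,0,0,0.4,-0.8,0,0,0,0,0.4,-0.9,0,0,0,0,0.4,-0.9,0,0,0,0],
)

```text
time: 8.35
eef_pos: [484.7, -107.8, 224.7]
tcp_rot: [-3.139, -0.109, 0.003]
contact_force: [1.3, -0.2, -2.2]
finger_gap: 49.3
gripper_force: 42.7
```

carry_out(
  deltas=[0.35,-0.8,0,0,0,0,0.25,-0.5,0,0,0,0,0,0,0.5,0,0,0,0,0,0.8,0,0,0,0,0,0.8,0,0,0,0,0,0.8,0,0,0,0,0,0.6,0,0,0,0,0,0.3,0,0,0,0,0,0.1,0,0,0,0,0,0,0,0,0,0,0,0,0,0,0],
)

```text
time: 9.27
eef_pos: [500.6, -69.6, 109.8]
tcp_rot: [3.139, 0.11, 0.001]
contact_force: [-0.0, -0.7, -2.9]
finger_gap: 48.9
gripper_force: 42.9
```

```bash
python3 - <<'E'
from h import *
go([500,-70,101],toolR(-86,0))
E
```

```text
t 9.27 at [500.6 -69.6 109.8] F [-0.04 -0.72 -2.88] gap 48.9 q [-0.23  0.44  1.87  0.    0.83  1.27]
shift units [-0.02   0.013  0.292] turn units [ 0.003 -0.01   0.003] shift in target frame [-0.02   0.013  0.292]
```

carry_out(
  deltas=[0,0,0.12,0,0,0,0,0,0.08,0,0,0,0,0,0.03,0,0,0,0,0,0.03,0,0,0,0,0,0,0,0,0],
)

```text
time: 9.68
eef_pos: [500.1, -69.7, 101.4]
tcp_rot: [3.14, 0.11, 0.0]
contact_force: [-0.3, -0.2, -3.9]
finger_gap: 49.3
gripper_force: 42.9
```

carry_out(
  deltas=[0,0,0.03,0,0,0,0,0,0,0,0,0],
)

```text
time: 9.85
eef_pos: [500.4, -69.7, 101.1]
tcp_rot: [3.14, 0.11, 0.001]
contact_force: [-1.5, -0.1, 4.1]
finger_gap: 49.2
gripper_force: 43.1
```

carry_out(
  deltas=[0,0,0.03,0,0,0,0,0,0,0,0,0],
)

```text
time: 10.02
eef_pos: [500.8, -70.0, 100.8]
tcp_rot: [3.139, 0.11, 0.002]
contact_force: [-3.9, -1.3, 11.4]
finger_gap: 49.2
gripper_force: 43.3
```

carry_out(
  deltas=[0,0,-0.04,0,0,0,0,0,0,0,0,0,0,0,0,0,0,0,0,0,0,0,0,0,0,0,0,0,0,0,0,0,0,0,0,0],
  grip=85,
)

```text
time: 10.52
eef_pos: [500.1, -69.6, 100.7]
tcp_rot: [-3.14, -0.11, 0.0]
contact_force: [-1.4, 1.0, 0.1]
finger_gap: 85.0
gripper_force: 0.0
```

carry_out(
  deltas=[0,0,-0.3,0,0,0,0,0,-0.6,0,0,0,0,0,-0.8,0,0,0,0,0,-0.8,0,0,0,0,0,-0.5,0,0,0,-0.6,0,0,0,0,0,-0.8,0,0,0,0,0,-0.6,0,0,0,0,0,0,0,0,0,1,0,0,0,0,0,1,0,0,0,0,0,1,0,0,0,0,0,1,0],
)

```text
time: 11.52
eef_pos: [440.4, -74.1, 191.8]
tcp_rot: [-3.08, -0.108, -0.551]
contact_force: [0.8, -0.0, -0.1]
finger_gap: 84.9
gripper_force: 0.0
```

carry_out(
  deltas=[0,0,0,0,1,0,0,0,0,0,1,0,0,0,0,0,1,0,0,0,0,0,1,0,0,0,0,0,1,0,0,0,0,0,1,0,0,0,0,0,1,0,0,0,0,0,1,0,0,0,0,0,0,0],
)

```text
time: 12.27
eef_pos: [440.4, -63.8, 188.8]
tcp_rot: [-2.836, -0.119, -1.182]
contact_force: [-0.3, -0.0, 0.2]
finger_gap: 85.3
gripper_force: 0.0
```

```bash
python3 - <<'E'
from h import *
p,d=ctrl.snapshot("side");cv2.imwrite("pics/side1.png",p[...,::-1][60:360,150:500])
W=cloud("side",d)
m=(abs(W[...,2]-147)<4)&(abs(W[...,0]-500)<60)&(abs(W[...,1]+70)<45)
print(m.sum(),np.median(W[m],0),W[m].min(0),W[m].max(0))
go([439,-74,131],toolR(-86,60))
E
```

```text
155 [498.70637195 -68.32052718 144.72888918] [475.49745128 -93.30777134 143.00619583] [523.74171318 -41.71885949 149.58659335]
t 12.32 at [440.5 -63.9 188.8] F [ 0.85 -0.05  0.49] gap 85.6 q [-0.51  0.06  2.42  1.6   0.44 -0.47]
shift units [-1.415  0.392  1.29 ] turn units [-0.469  2.977 -0.118] shift in target frame [-1.705  0.331  0.898]
```

View pics/side1.png

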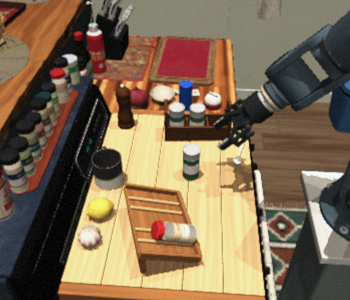

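The crop shows the tin standing alone at about (190,162), the gripper tilted at (235,130) and the two empties still in the caddy. The wrist is passing through a singularity, so I'll finish the tilt slowly in free air.

carry_out(
  deltas=[0,0,0,-0.05,0.3,0,0,0,0,-0.05,0.3,0,0,0,0,-0.05,0.3,0,0,0,0,-0.05,0.3,0,0,0,0,-0.05,0.3,0,0,0,0,-0.05,0.3,0,0,0,0,-0.05,0.3,0,0,0,0,-0.05,0.3,0,0,0,0,-0.05,0.3,0,0,0,0,0,0.3,0,0,0,0,0,0,0,0,0,0,0,0,0],
)

```text
time: 13.32
eef_pos: [441.2, -63.4, 188.8]
tcp_rot: [-2.682, -0.083, -1.55]
contact_force: [-1.0, 0.2, -0.7]
finger_gap: 85.1
gripper_force: 0.0
```

```bash
python3 - <<'E'
from h import *
go([439,-74,131],toolR(-86,60))
E
```

```text
t 13.32 at [441.2 -63.4 188.8] F [-1.01  0.2  -0.72] gap 85.1 q [-0.57  0.17  2.56  2.27  0.75 -1.2 ]
shift units [-1.715  0.367  0.876] turn units [-0.039 -0.013 -0.114] shift in target frame [-1.718  0.347  0.879]
```

```bash
python3 - <<'E'
from h import *
go([518,-68.2,85.5],toolR(-86,60))
E
```

```text
t 13.32 at [441.2 -63.4 188.8] F [-1.01  0.2  -0.72] gap 85.1 q [-0.57  0.17  2.56  2.27  0.75 -1.2 ]
shift units [-1.712  0.368  3.921] turn units [-0.039 -0.013 -0.114] shift in target frame [-1.711  0.338  3.924]
```

carry_out(
  deltas=[0,0.17,0,-0.02,0,-0.06,0,0.17,0,-0.02,0,-0.06,-0.1,0,0.22,0,0,0,-0.2,0,0.44,0,0,0,-0.2,0,0.44,0,0,0,-0.2,0,0.44,0,0,0,-0.2,0,0.44,0,0,0,-0.2,0,0.44,0,0,0,-0.2,0,0.44,0,0,0,-0.2,0,0.44,0,0,0,0,0,0,0,0,0],
)

```text
time: 14.23
eef_pos: [506.0, -70.2, 99.2]
tcp_rot: [-2.689, -0.094, -1.556]
contact_force: [-0.4, 1.2, 0.5]
finger_gap: 85.0
gripper_force: 0.0
```

```bash
python3 - <<'E'
from h import *
go([518,-68.2,85.5],toolR(-86,60))
E
```

```text
t 14.23 at [506.  -70.2  99.2] F [-0.38  1.21  0.55] gap 85.0 q [-0.46  0.57  2.43  2.56  0.92 -1.48]
shift units [-0.195 -0.041  0.576] turn units [ 0.018 -0.021  0.014] shift in target frame [-0.194 -0.04   0.576]
```

carry_out(
  deltas=[-0.08,-0.02,0.24,0,0,0,-0.08,-0.02,0.22,0,0,0,-0.04,0,0.12,0,0,0,0,0,0,0,0,0],
)

```text
time: 14.57
eef_pos: [517.3, -68.1, 86.5]
tcp_rot: [-2.69, -0.094, -1.558]
contact_force: [0.5, -0.2, 1.3]
finger_gap: 85.0
gripper_force: 0.0
```

carry_out(
  deltas=[0,0,0,0,0,0,0,0,0,0,0,0,0,0,0,0,0,0,0,0,0,0,0,0,0,0,0,0,0,0,0,0,0,0,0,0,0,0,0,0,0,0,0,0,0,0,0,0],
  grip=40,
  newtons=45,
)

```text
time: 15.23
eef_pos: [516.9, -68.2, 87.1]
tcp_rot: [-2.69, -0.093, -1.559]
contact_force: [-4.2, -1.6, 5.5]
finger_gap: 49.3
gripper_force: 45.7
```

```bash
python3 - <<'E'
from h import *
go([518,-68.2,85.5],toolR(-86,60))
p,d=ctrl.snapshot("side");cv2.imwrite("pics/side2.png",cv2.resize(p[...,::-1][170:270,290:430],None,fx=4,fy=4))
E
```

```text
t 15.23 at [516.9 -68.2  87.1] F [-4.16 -1.57  5.54] gap 49.3 q [-0.44  0.61  2.4   2.6   0.94 -1.5 ]
shift units [-0.026  0.002  0.058] turn units [ 0.04  -0.041  0.017] shift in target frame [-0.026  0.002  0.058]
```

View pics/side2.png

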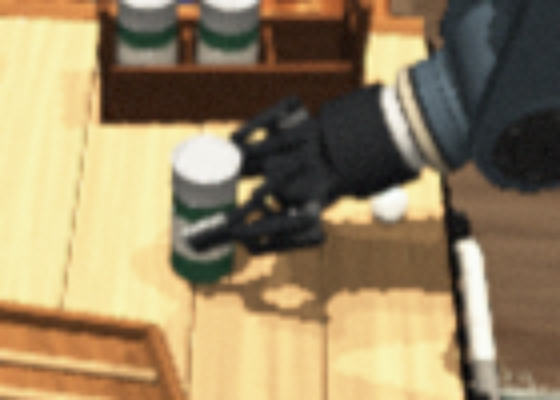

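The crop shows the fingers holding the tin upright at mid-height, at crop (205,210). Now I'll lift it.

carry_out(
  deltas=[0.2,0,-0.12,0,0,0,0.4,0,-0.23,0,0,0,0.58,0,-0.33,0,0,0,0.58,0,-0.33,0,0,0,0.58,0,-0.33,0,0,0,0.58,0,-0.33,0,0,0,0.58,0,-0.33,0,0,0,0.58,0,-0.33,0,0,0,0.2,0,-0.12,0,0,0,0,0,0,0,0,0],
)

```text
time: 16.12
eef_pos: [516.9, -67.7, 236.4]
tcp_rot: [-2.69, -0.095, -1.561]
contact_force: [0.6, 0.1, -3.9]
finger_gap: 48.9
gripper_force: 47.7
```

```bash
cat >> h.py <<'E'
Rg=Ro.from_rotvec([-2.69,-0.093,-1.559]); foot=Rg.inv().apply(np.array([500.3,-69.4,42])-np.array([516.9,-68.2,87.1]))
ax=Rg.inv().apply([0,0,1.])
Rt=toolR(-71.95,-5)
def target(lx,dz,dy=0): # TCP so that foot centre at lane (lx,dy,28+dz)
    return lane+lx*ux+dy*uy+(28+dz)*uz-Rt.apply(foot)
def tin():
    s=ctrl.sense();R=Ro.from_rotvec(s["tcp_rot"]);f=s["eef_pos"]+R.apply(foot)-lane
    M=np.stack([ux,uy,uz],1);print("foot in lane",(f@M).round(1),"axis in lane",(R.apply(ax)@M).round(3))
E
python3 - <<'E'
from h import *
print(foot,ax,target(5,60),Rt.apply(ax),ux); go(target(5,60),Rt);tin()
E
```

```text
[-47.40511909  -0.05855105   7.98506453] [ 0.86761611  0.0030813  -0.49722508] [539.1233272   90.56579733 153.444522  ] [0.86393665 0.278303   0.41971527] [0.8617052  0.28081659 0.42261826]
t 16.12 at [516.9 -67.7 236.4] F [ 0.63  0.1  -3.95] gap 48.9 q [-0.44  0.13  2.36  2.21  0.55 -0.99]
shift units [-1.831 -5.229  2.311] turn units [  1.443 -12.972  -2.622] shift in target frame [ 2.572 -4.787  2.549]
foot in lane [ -12.2 -139.8  142. ] axis in lane [0.422 0.002 0.907]
```

carry_out(
  deltas=[0,0,0,0.06,-0.54,-0.11,0,0,0,0.06,-0.54,-0.11,0,0,0,0.06,-0.54,-0.11,0,0,0,0.06,-0.54,-0.11,0,0,0,0.06,-0.54,-0.11,0,0,0,0.06,-0.54,-0.11,0,0,0,0.06,-0.54,-0.11,0,0,0,0.06,-0.54,-0.11,0,0,0,0.06,-0.54,-0.11,0,0,0,0.06,-0.54,-0.11,0,0,0,0.06,-0.54,-0.11,0,0,0,0.06,-0.54,-0.11],
)

```text
time: 17.12
eef_pos: [515.9, -66.6, 232.9]
tcp_rot: [-3.016, -0.303, -0.767]
contact_force: [-0.6, 0.5, -4.8]
finger_gap: 48.5
gripper_force: 47.4
```

carry_out(
  deltas=[0,0,0,0.06,-0.54,-0.11,0,0,0,0.06,-0.54,-0.11,0,0,0,0.06,-0.54,-0.11,0,0,0,0.06,-0.54,-0.11,0,0,0,0.06,-0.54,-0.11,0,0,0,0.06,-0.54,-0.11,0,0,0,0.06,-0.54,-0.11,0,0,0,0.06,-0.54,-0.11,0,0,0,0.06,-0.54,-0.11,0,0,0,0.06,-0.54,-0.11,0,0,0,0.06,-0.54,-0.11,0,0,0,0.06,-0.54,-0.11],
)

```text
time: 18.12
eef_pos: [516.2, -66.4, 233.0]
tcp_rot: [3.093, 0.493, -0.113]
contact_force: [-0.2, -0.1, -3.9]
finger_gap: 48.9
gripper_force: 47.4
```

```bash
python3 - <<'E'
from h import *
go(target(5,60),Rt);tin()
E
```

```text
t 18.12 at [516.2 -66.4 233. ] F [-0.22 -0.05 -3.9 ] gap 48.9 q [-0.2   0.33  1.68 -0.03  1.2   1.07]
shift units [ 2.54  -4.725  2.495] turn units [-0.046 -0.168  0.016] shift in target frame [ 2.57  -4.738  2.439]
foot in lane [ -25.4 -142.2  189.2] axis in lane [ 1.    -0.004  0.011]
```

carry_out(
  deltas=[0.14,-0.26,0,0,-0.08,0,0.28,-0.52,0,-0.02,-0.09,0,0.28,-0.52,0,-0.02,0,0,0.28,-0.52,0,0,0,0,0.28,-0.52,0,0,0,0,0.28,-0.52,0,0,0,0,0.28,-0.52,0,0,0,0,0.28,-0.52,0,0,0,0,0.28,-0.52,0,0,0,0,0.16,-0.29,0,0,0,0,0,0,0,0,0,0,0,0,0,0,0,0],
)

```text
time: 19.12
eef_pos: [545.0, 91.3, 227.4]
tcp_rot: [3.085, 0.492, -0.128]
contact_force: [-0.7, -0.7, -3.6]
finger_gap: 48.1
gripper_force: 47.5
```

carry_out(
  deltas=[0,0,0.3,0,0,0,0,0,0.5,0,0,0,0,0,0.6,0,0,0,0,0,0.5,0,0,0,0,0,0.3,0,0,0,0,0,0,0,0,0,0,0,0,0,0,0],
)

```text
time: 19.7
eef_pos: [540.3, 88.7, 162.1]
tcp_rot: [3.085, 0.489, -0.128]
contact_force: [0.1, -0.2, -4.1]
finger_gap: 48.7
gripper_force: 47.5
```

```bash
python3 - <<'E'
from h import *
go(target(5,15),Rt);tin()
im=[]
for n in("top","side"):
    p,d=ctrl.snapshot(n)
    u,v=proj(n,lane+50*ux)[0].astype(int)
    im.append(cv2.resize(p[...,::-1][v-60:v+60,u-65:u+65],None,fx=3,fy=3,interpolation=cv2.INTER_CUBIC))
cv2.imwrite("pics/pre.png",np.hstack(im))
E
```

```text
t 19.7 at [540.3  88.7 162.1] F [ 0.07 -0.22 -4.07] gap 48.7 q [ 0.09  0.47  1.67 -0.02  1.09  1.36]
shift units [ 0.75  -0.074  1.592] turn units [ 0.025 -0.047 -0.006] shift in target frame [ 0.757 -0.07   1.589]
foot in lane [ 9.1 -2.1 95.4] axis in lane [ 1.    -0.002  0.001]
```

View pics/pre.png

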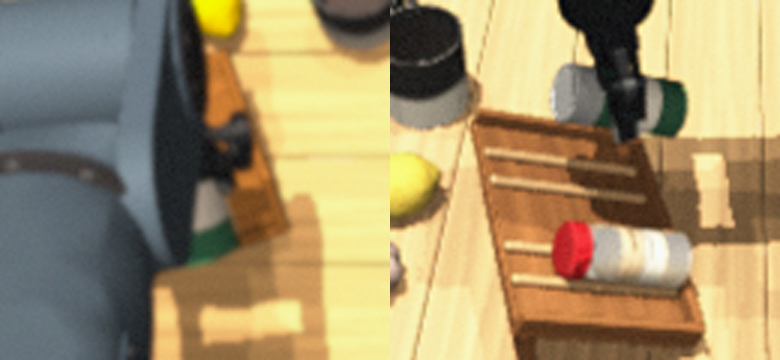

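The tin is held over the free cradle with its lid uphill, at right-panel (555–685, 65–135). I'll lower it to 15 mm above its seat.

carry_out(
  deltas=[0.07,-0.01,0.15,0,0,0,0.14,-0.01,0.3,0,0,0,0.2,-0.02,0.42,0,-0.02,0,0.18,-0.02,0.4,0,-0.02,0,0.1,-0.01,0.22,0,0,0,0.06,0,0.1,0,0,0,0,0,0,0,0,0],
)

```text
time: 20.38
eef_pos: [557.1, 96.8, 111.8]
tcp_rot: [3.084, 0.49, -0.135]
contact_force: [-0.9, -0.4, -3.4]
finger_gap: 48.8
gripper_force: 47.5
```

```bash
python3 - <<'E'
from h import *
go(target(5,4),Rt);tin()
p,d=ctrl.snapshot("side");W=cloud("side",d);M=np.stack([ux,uy,uz],1);L=(W-lane)@M
# visible flank of the tin
m=(L[...,0]>-15)&(L[...,0]<130)&(abs(L[...,1])<32)&(L[...,2]>18)&(L[...,2]<90)
q=L[m];c=p[m].astype(int)
for x in range(-6,120,6):
    k=abs(q[:,0]-x)<3
    if k.sum()>2: print(x,k.sum(),q[k].max(0).round(1)[1:],q[k][:,2].min().round(1),np.median(c[k],0))
g=(c[:,1]>c[:,0]+12); 
k=(L[...,1]>-40)&(L[...,1]<40)
# cylinder axis fit: tin points with r~25
from scipy.optimize import least_squares
t=q[(q[:,0]>0)&(q[:,0]<30)]
f=least_squares(lambda a:np.hypot(t[:,1]-a[0],t[:,2]-a[1])-25,[0,40],loss="soft_l1");print("axis near foot y,z",f.x,len(t), "rms",np.sqrt(np.mean(f.fun**2)))
t=q[(q[:,0]>80)&(q[:,0]<105)]
f=least_squares(lambda a:np.hypot(t[:,1]-a[0],t[:,2]-a[1])-25,[0,40],loss="soft_l1");print("axis near lid y,z",f.x,len(t), "rms",np.sqrt(np.mean(f.fun**2)))
E
```

```text
t 20.38 at [557.1  96.8 111.8] F [-0.86 -0.44 -3.42] gap 48.8 q [ 0.1   0.56  1.65 -0.02  1.01  1.37]
shift units [0.18  0.012 0.289] turn units [0.024 0.003 0.001] shift in target frame [0.18  0.012 0.289]
foot in lane [ 4.7  0.3 42.2] axis in lane [ 1.    -0.002 -0.003]
6 27 [26.5 67.4] 24.4 [ 95. 119.  80.]
12 37 [27.  66.5] 33.4 [37. 64. 45.]
18 38 [26.5 68.4] 29.0 [35.  61.5 42.5]
24 43 [26.1 67.8] 28.9 [34. 62. 43.]
30 39 [25.8 67.5] 25.7 [79. 85. 69.]
36 41 [27.3 68. ] 32.5 [152. 144. 127.]
42 36 [26.9 67. ] 35.5 [161.  151.5 134.5]
48 7 [31.6 66.5] 38.9 [116. 110.  97.]
66 4 [31.7 34.1] 29.8 [84. 80. 73.]
72 9 [29.3 64.4] 27.8 [38. 47. 37.]
78 19 [26.1 64.9] 25.4 [29. 49. 34.]
84 23 [25.7 85.1] 33.6 [71. 82. 72.]
90 42 [31.2 87. ] 27.9 [101.5  99.5  96. ]
96 57 [31.9 88.4] 27.7 [103. 101.  94.]
102 53 [31.4 89.1] 22.2 [102. 101.  95.]
108 153 [28.4 89.6] 19.2 [158. 155. 146.]
axis near foot y,z [-0.07227519 41.0891128 ] 166 rms 1.4047809544381624
axis near lid y,z [ 0.39923225 41.64086117] 179 rms 9.963137826777725
```

Vision agrees with the dead reckoning: axis y≈0, z≈41 mm, foot at x≈5. Now I'll lower gently.

carry_out(
  deltas=[0.04,0,0.07,0,0,0,0.06,0.01,0.1,0,0,0,0.05,0,0.09,0,0,0,0.02,0,0.03,0,0,0,0,0,0,0,0,0,0,0,0,0,0,0],
)

```text
time: 20.93
eef_pos: [561.5, 97.8, 103.7]
tcp_rot: [3.084, 0.49, -0.133]
contact_force: [0.5, 0.3, -4.4]
finger_gap: 48.6
gripper_force: 47.5
```

carry_out(
  deltas=[0.016,0,0.029,0,0,0,0,0,0,0,0,0],
)

```text
time: 21.1
eef_pos: [561.9, 97.9, 102.7]
tcp_rot: [3.084, 0.49, -0.132]
contact_force: [-0.4, 0.4, -3.5]
finger_gap: 49.1
gripper_force: 47.5
```

carry_out(
  deltas=[0.016,0,0.029,0,0,0,0,0,0,0,0,0],
)

```text
time: 21.27
eef_pos: [562.2, 98.1, 101.7]
tcp_rot: [3.084, 0.49, -0.133]
contact_force: [0.0, -0.7, -4.8]
finger_gap: 49.0
gripper_force: 47.5
```

```bash
python3 - <<'E'
from h import *
go(target(0,0),Rt);tin();print(ctrl.sense()["moment"])
E
```

```text
t 21.27 at [562.2  98.1 101.7] F [ 0.05 -0.66 -4.83] gap 49.0 q [ 0.1   0.59  1.64 -0.02  1.    1.37]
shift units [-0.101 -0.002  0.169] turn units [ 0.026 -0.012 -0.001] shift in target frame [-0.101 -0.001  0.169]
foot in lane [ 5.1 -0.1 30.8] axis in lane [ 1.    -0.002 -0.002]
[ 0.04210302 -0.06507223 -0.00419928]
```

carry_out(
  deltas=[0.016,0,0.029,0,0,0,0,0,0,0,0,0],
)

```text
time: 21.43
eef_pos: [562.6, 98.2, 100.9]
tcp_rot: [3.084, 0.49, -0.132]
contact_force: [0.3, 0.4, -2.8]
finger_gap: 48.9
gripper_force: 47.7
```

carry_out(
  deltas=[0.012,0,0.02,0,0,0,0,0,0,0,0,0],
)

```text
time: 21.6
eef_pos: [562.7, 98.2, 100.8]
tcp_rot: [3.084, 0.49, -0.133]
contact_force: [-3.2, -0.8, 3.5]
finger_gap: 48.6
gripper_force: 48.3
```

carry_out(
  deltas=[0.008,0,0.014,0,0,0,0,0,0,0,0,0],
)

```text
time: 21.77
eef_pos: [562.8, 98.2, 100.7]
tcp_rot: [3.084, 0.49, -0.134]
contact_force: [-7.4, -1.4, 9.7]
finger_gap: 48.3
gripper_force: 48.9
```

carry_out(
  deltas=[-0.012,0,-0.02,0,0,0,-0.03,0,0.017,0,0,0,-0.03,0,0.017,0,0,0,0,0,0,0,0,0],
)

```text
time: 22.1
eef_pos: [561.4, 98.0, 100.0]
tcp_rot: [3.085, 0.49, -0.13]
contact_force: [-0.5, 4.9, 5.2]
finger_gap: 48.7
gripper_force: 48.2
```

carry_out(
  deltas=[-0.03,0,0.017,0,0,0,0,0,0,0,0,0],
)

```text
time: 22.27
eef_pos: [560.4, 97.7, 99.5]
tcp_rot: [3.085, 0.49, -0.131]
contact_force: [-0.3, 5.2, 5.9]
finger_gap: 48.7
gripper_force: 48.3
```

carry_out(
  deltas=[-0.03,0,0.017,0,0,0,0,0,0,0,0,0],
)

```text
time: 22.43
eef_pos: [559.4, 97.3, 99.0]
tcp_rot: [3.085, 0.49, -0.131]
contact_force: [-0.8, 5.0, 5.2]
finger_gap: 48.7
gripper_force: 48.4
```

```bash
python3 - <<'E'
from h import *
go(target(0,0),Rt);tin();s=ctrl.sense();print("F lane",s["contact_force"]@np.stack([ux,uy,uz],1))
E
```

```text
t 22.43 at [559.4  97.3  99. ] F [-0.77  5.04  5.18] gap 48.7 q [ 0.1   0.58  1.65 -0.02  0.99  1.37]
shift units [-0.013  0.005  0.07 ] turn units [ 0.024 -0.022 -0.   ] shift in target frame [-0.012  0.006  0.07 ]
foot in lane [ 1.3  0.1 29.6] axis in lane [ 1.    -0.002 -0.001]
F lane [2.9447667 5.0315611 4.3400217]
```

carry_out(
  deltas=[-0.03,-0.01,0.017,0,0,0,0,0,0,0,0,0],
)

```text
time: 22.6
eef_pos: [558.2, 97.2, 98.3]
tcp_rot: [3.084, 0.49, -0.132]
contact_force: [-1.6, 3.8, 4.2]
finger_gap: 48.7
gripper_force: 48.2
```

carry_out(
  deltas=[-0.03,-0.01,0.017,0,0,0,0,0,0,0,0,0],
)

```text
time: 22.77
eef_pos: [557.1, 97.0, 97.8]
tcp_rot: [3.084, 0.49, -0.133]
contact_force: [-0.9, 2.6, 3.3]
finger_gap: 49.2
gripper_force: 48.2
```

```bash
python3 - <<'E'
from h import *
go(target(0,0),Rt);tin();s=ctrl.sense();print("F lane",s["contact_force"]@np.stack([ux,uy,uz],1))
E
```

```text
t 22.77 at [557.1  97.   97.8] F [-0.85  2.56  3.35] gap 49.2 q [ 0.1   0.58  1.66 -0.02  0.98  1.37]
shift units [0.06  0.017 0.022] turn units [ 0.027 -0.01  -0.001] shift in target frame [0.06  0.018 0.022]
foot in lane [-1.3  0.5 29.4] axis in lane [ 1.    -0.002 -0.002]
F lane [1.39901062 2.70169774 3.03984948]
```

carry_out(
  deltas=[-0.03,0,0.017,0,0,0,0,0,0,0,0,0],
)

```text
time: 22.93
eef_pos: [556.5, 96.7, 97.5]
tcp_rot: [3.084, 0.49, -0.132]
contact_force: [1.4, 3.1, 1.9]
finger_gap: 48.9
gripper_force: 48.3
```

carry_out(
  deltas=[-0.03,0,0.017,0,0,0,0,0,0,0,0,0],
)

```text
time: 23.1
eef_pos: [556.5, 96.7, 97.5]
tcp_rot: [3.085, 0.489, -0.128]
contact_force: [4.4, 4.7, 3.9]
finger_gap: 48.9
gripper_force: 48.3
```

```bash
python3 - <<'E'
from h import *
go(target(0,0),Rt);tin();s=ctrl.sense();print("F lane",s["contact_force"]@np.stack([ux,uy,uz],1))
E
```

```text
t 23.1 at [556.5  96.7  97.5] F [4.41 4.66 3.92] gap 48.9 q [ 0.1   0.58  1.66 -0.02  0.98  1.37]
shift units [0.082 0.015 0.012] turn units [ 0.029 -0.045 -0.005] shift in target frame [0.082 0.015 0.011]
foot in lane [-2.   0.4 29.3] axis in lane [ 1.    -0.002  0.001]
F lane [6.76804318 3.06277435 1.16886587]
```

Lip contact is confirmed: motion stopped and the along-slope force rose to about 7 N. I'll ease it down and release.

carry_out(
  deltas=[0.008,0,0.014,0,0,0,0,0,0,0,0,0],
)

```text
time: 23.27
eef_pos: [556.5, 96.7, 97.4]
tcp_rot: [3.085, 0.49, -0.129]
contact_force: [1.0, 4.7, 9.1]
finger_gap: 48.7
gripper_force: 48.9
```

carry_out(
  deltas=[0,0,0,0,0,0,0,0,0,0,0,0,0,0,0,0,0,0,0,0,0,0,0,0,0,0,0,0,0,0,0,0,0,0,0,0],
  grip=76,
)

```text
time: 23.77
eef_pos: [555.5, 96.4, 96.4]
tcp_rot: [3.084, 0.49, -0.133]
contact_force: [-0.1, 0.2, -0.5]
finger_gap: 75.7
gripper_force: 0.0
```

carry_out(
  deltas=[0,0,-0.2,0,0,0,0,0,-0.4,0,0,0,0,0,-0.6,0,0,0,0,0,-0.8,0,0,0,0,0,-0.8,0,0,0,0,0,-0.8,0,0,0,0,0,-0.5,0,0,0,0,0,0,0,0,0],
)

```text
time: 24.43
eef_pos: [567.3, 100.3, 223.7]
tcp_rot: [3.084, 0.49, -0.122]
contact_force: [0.2, -0.5, -0.2]
finger_gap: 76.3
gripper_force: 0.0
```

```bash
cat > look.py <<'E'
from h import *
import sys
im=[];M=np.stack([ux,uy,uz],1)
for n in("side","top"):
    p,d=ctrl.snapshot(n);L=(cloud(n,d)-lane)@M
    u,v=proj(n,lane+50*ux)[0].astype(int)
    im.append(cv2.resize(p[...,::-1][v-60:v+60,u-65:u+65],None,fx=3,fy=3,interpolation=cv2.INTER_CUBIC))
    m=(abs(L[...,1])<24)&(L[...,2]>40)&(L[...,2]<60)&(L[...,0]>-30)&(L[...,0]<130)
    q=L[m];print(n,m.sum(),"x ends",np.percentile(q[:,0],[1,99]),"zmax",np.percentile(q[:,2],97))
    m=(L[...,0]>-20)&(L[...,0]<30)&(L[...,1]>70)&(L[...,1]<130)&(L[...,2]>35)&(L[...,2]<60);print(" jar foot x",np.percentile(L[m][:,0],1) if m.any() else None)
cv2.imwrite(sys.argv[1],np.hstack(im))
E
python3 look.py pics/post.png
```

```text
side 468 x ends [ -1.47743838 103.26389617] zmax 53.96453104753492
 jar foot x 3.539703692947638
top 726 x ends [  1.53177104 103.60328396] zmax 55.10916822711658
 jar foot x None
```

View pics/post.png

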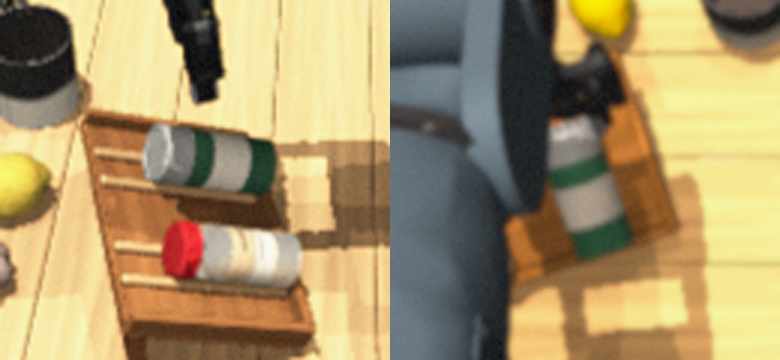

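The tin lies in the cradle with its lid uphill and its foot at the lip, level with the jar (left panel 145–275, 125–195). To be sure of lip contact, I'll give the lid a light push with closed fingers.

carry_out(
  deltas=[0,0,0,0,0,0,0,0,0,0,0,0,0,0,0,0,0,0,0,0,0,0,0,0,0,0,0,0,0,0,0,0,0,0,0,0],
  grip=0,
  newtons=20,
)

```text
time: 25.03
eef_pos: [565.6, 100.1, 218.9]
tcp_rot: [3.084, 0.49, -0.133]
contact_force: [-0.7, -0.4, 0.3]
finger_gap: 2.3
gripper_force: 0.0
```

```bash
python3 - <<'E'
from h import *
go(lane+126*ux+24*uz,Rt)
E
```

```text
t 25.03 at [565.6 100.1 218.9] F [-0.74 -0.36  0.25] gap 2.3 q [ 0.1   0.45  1.54 -0.02  1.24  1.37]
shift units [2.235 0.02  2.355] turn units [ 0.026 -0.008 -0.   ] shift in target frame [2.236 0.026 2.353]
```

carry_out(
  deltas=[0.3,0,0,0,0,0,0.6,0,0,0,0,0,0.8,0,0,0,0,0,0.53,0.02,0,0,0,0,0,0,0.4,0,0,0,0,0,0.6,0,0,0,0,0,0.6,0,0,0,0,0,0.5,0,0,0,0,0,0.25,0,0,0,0,0,0,0,0,0],
)

```text
time: 25.87
eef_pos: [622.5, 118.0, 141.2]
tcp_rot: [3.084, 0.49, -0.137]
contact_force: [0.3, 0.0, -0.6]
finger_gap: -0.0
gripper_force: 0.0
```

carry_out(
  deltas=[-0.07,0,0.04,0,0,0,-0.1,0,0.058,0,0,0,-0.06,0,0.033,0,0,0,0,0,0,0,0,0],
)

```text
time: 26.2
eef_pos: [616.5, 115.8, 140.4]
tcp_rot: [3.084, 0.49, -0.131]
contact_force: [0.7, -0.2, 0.8]
finger_gap: 0.1
gripper_force: 0.0
```

```bash
python3 - <<'E'
from h import *
s=ctrl.sense();M=np.stack([ux,uy,uz],1);print("TCP lane",(s["eef_pos"]-lane)@M,"F",s["contact_force"]@M)
E
```

```text
TCP lane [ 1.18267365e+02 -4.92107225e-02  2.50203214e+01] F [ 0.89107122 -0.41992791  0.47183573]
```

carry_out(
  deltas=[-0.03,0,0.017,0,0,0,-0.03,0,0.017,0,0,0,-0.03,0,0.017,0,0,0,0,0,0,0,0,0],
)

```text
time: 26.53
eef_pos: [613.8, 115.0, 138.5]
tcp_rot: [3.084, 0.49, -0.133]
contact_force: [0.0, 0.5, 0.2]
finger_gap: 0.2
gripper_force: 0.0
```

carry_out(
  deltas=[-0.03,0,0.017,0,0,0,0,0,0,0,0,0],
)

```text
time: 26.7
eef_pos: [612.9, 114.7, 138.0]
tcp_rot: [3.084, 0.49, -0.133]
contact_force: [0.7, -0.8, -0.3]
finger_gap: -0.0
gripper_force: 0.0
```

carry_out(
  deltas=[-0.03,0,0.017,0,0,0,0,0,0,0,0,0],
)

```text
time: 26.87
eef_pos: [612.0, 114.4, 137.6]
tcp_rot: [3.084, 0.49, -0.133]
contact_force: [-0.3, -0.1, -0.9]
finger_gap: 0.4
gripper_force: 0.0
```

```bash
cat > t.py <<'E'
from h import *
s=ctrl.sense();M=np.stack([ux,uy,uz],1);print("TCP lane",(s["eef_pos"]-lane)@M,"F",s["contact_force"]@M)
E
python3 t.py
```

```text
TCP lane [1.12880749e+02 6.94728932e-03 2.44507248e+01] F [-0.67459964  0.00201999 -0.65702826]
```

carry_out(
  deltas=[-0.03,0,0.017,0,0,0,-0.015,0,0.008,0,0,0,0,0,0,0,0,0],
)

```text
time: 27.12
eef_pos: [610.7, 113.9, 137.0]
tcp_rot: [3.084, 0.49, -0.133]
contact_force: [-0.1, 0.5, 0.1]
finger_gap: 0.1
gripper_force: 0.0
```

carry_out(
  deltas=[-0.03,0,0.017,0,0,0,0,0,0,0,0,0],
)

```text
time: 27.28
eef_pos: [610.4, 113.8, 136.9]
tcp_rot: [3.084, 0.49, -0.13]
contact_force: [2.8, 1.0, 0.8]
finger_gap: -0.1
gripper_force: 1.3
```

carry_out(
  deltas=[-0.03,0,0.017,0,0,0,0,0,0,0,0,0],
)

```text
time: 27.45
eef_pos: [610.2, 113.7, 137.0]
tcp_rot: [3.085, 0.49, -0.127]
contact_force: [5.5, 1.4, 2.9]
finger_gap: 0.2
gripper_force: 3.2
```

```bash
python3 t.py
```

```text
TCP lane [110.85796497  -0.12759352  24.70001575] F [ 6.3880373  -0.41650555  0.26027277]
```

The tin is firm against the lip. I'll back off, rise and check the whole scene.

carry_out(
  deltas=[0.1,0,-0.058,0,0,0,0.3,0,-0.17,0,0,0,0.2,0,-0.12,0,0,0,0,0,-0.4,0,0,0,0,0,-0.8,0,0,0,0,0,-0.8,0,0,0,0,0,-0.8,0,0,0,0,0,-0.6,0,0,0,0,0,0,0,0,0],
)

```text
time: 28.2
eef_pos: [636.5, 122.4, 251.6]
tcp_rot: [3.084, 0.49, -0.123]
contact_force: [0.6, -0.2, 1.3]
finger_gap: -0.2
gripper_force: 0.0
```

```bash
python3 look.py pics/post2.png; python3 - <<'E'
from h import *
p,d=ctrl.snapshot("side");cv2.imwrite("pics/final.png",cv2.resize(p[...,::-1][120:370,180:430],None,fx=2.4,fy=2.4))
s=ctrl.sense();print(s["time"],s["eef_pos"],s["contact_force"])
E
```

```text
side 470 x ends [ -1.05606571 102.90425302] zmax 54.01032756923752
 jar foot x 2.605442724868711
top 767 x ends [  1.50325161 104.13088249] zmax 54.41629436469837
 jar foot x 1.9845591454122922
28.35 [634.72222074 122.12717193 246.21673724] [-1.12437999 -0.38044086 -0.47654759]
```

View pics/final.png

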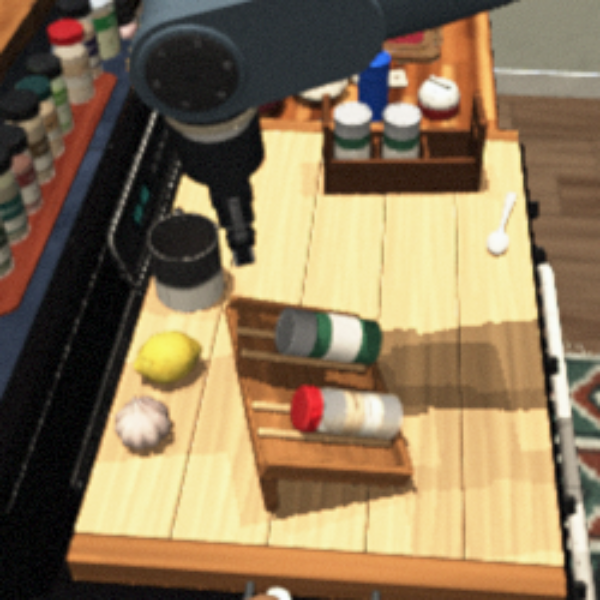

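The tin is in the cradle at (330,335), lid uphill and foot at the lip. The two empties stand in the caddy at (352,130) and (402,130), the other things are undisturbed, and the robot is touching nothing.

```bash
python3 -c "
from cell import ctrl
print(ctrl.hand_in())"
```

```text
the job is handed in; nothing more can be done
None
```

The full tin (about 0.39 kg, the first one I weighed, so I didn't lift the other two) lies in the free cradle with its lid uphill and foot against the lip; both empties still stand in the caddy, nothing else was moved, the gripper is clear, and the job is handed in at about 28 s.

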